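# Making up two bedside kits at the ward desk

## Robot

A 6-joint arm with a two-finger parallel gripper is mounted at the origin on the work surface. World frame = base frame: x ahead of the robot, y to its left, z up, the work surface at z = 0. Lengths are in mm, angles in rad, forces in N, time in s.
With the tool pointing down it reaches from about 400 to 925 mm from the base axis. Payload 12.5 kg.
Tool frame: the origin (TCP) lies on the front face of the gripper's body, between the roots of the fingers; the fingertips stand 78 mm ahead of it and the grasp point (between the pads) lies 59 mm ahead of it (env.nose_length is the distance from the TCP to the fingertips, in mm); z points along the fingers, y is the line along which they close (so a half turn about z gives the same grasp; the last joint's range is limited). The gripper opens to 95 mm and grips with 3 to 60 N. Pads are 20 mm wide; open, the fingers measure 119 mm over their backs; the gripper's body (75 mm by 180 mm) begins 59 mm behind the grasp point.
Start: joints at [-1.335, 0.491, 1.559, -0, 1.092, -0.106], TCP at [209.511, -588.849, 292.261] pointing down, gripper open.
Joint ranges: [-3.1, 3.1], [-0.84, 2.19], [0.05, 2.79], [-1.13, 4.28], [0.06, 2.93], [-2.69, 2.69]. Speed limits (rad/s): [2.22, 2.22, 2.79, 3.14, 3.14, 3.14].

## Interface

Orientations are given as [roll, pitch, yaw] about the fixed x, y, z axes, in that order (R = Rz(yaw) Ry(pitch) Rx(roll)).
In Python, from cell import env gives the robot as it stands.
- The arm moves only by the tool jog_arm, never from a script. Its argument "motion" is a list of rows, each a list of 7 numbers: the turn, a rotation vector about the tool's x, y, z in degrees, then the shift along the tool's x, y, z in mm, then the finger opening in mm, from 0 to 95.1. In form: [[wx, wy, wz, x, y, z, hand], ...]. A call has 1 to 10 rows; each row shifts and turns the commanded pose from where the row before left it, along the tool's axes as they then stand; what a row does not reach is not made up. A row lasts 1/8 s, in which the tool goes at most 62.5 mm and 10.7 degrees, less where a joint would pass 70% of its speed; a pose out of reach is approached as far as the arm can. A call is refused whole if a number of a shift passes 62.5 or a number of a turn 10.7, either way. A call with a gripper value outside its range is refused whole. The fingers move at their own pace and stop on an object; the grip force is fixed at half the most. Time passes only in rows, so rows that do not move let the fingers close. It gives the time, the measured TCP pose, the force, the opening and the grip force at its end, in the units of the state.
- env.state(): the state, without advancing time (a new reading comes with each control period).
- env.read_camera(name): name is "side" or "top" or "wrist"; returns a dict with "color" (400x640x3 uint8, red, green, blue), "z_map" (400x640 float32, mm along the optical axis (not along the pixel's ray), 0 where there is no reading), "camera_matrix" (3x3 intrinsics, pixels), "k1" (the pictures are not rectified: a ray, as slopes to the right and down, at radius r is drawn at 1 + k1 r^2 times it, then the intrinsics apply), "world_to_cam" (4x4, takes a point from world to camera coordinates). Camera axes: x right, y up, looking along -z (the intrinsics and any distortion apply to the point x, -y, -z); pixel columns grow to the right and rows downward; lengths in mm; the calibration is good to about 2 mm. A picture is of the moment at which its call begins.
- env.job_done(): hands the job in; it is judged then, once.
Trained networks look in the newest picture that a camera, given by its name, has taken for a name from the list of things; names that differ only in an ending like _2 or _b are one class to them, and where a whole thing is asked for, a point or a joint stands for the part that bears it (a point fixed in the world has none). Each returns a list of dicts, best first, with "score" (0 to 1); they miss things now and then, are a little off and sometimes report something else, mostly with a low value. They report only what shows in the picture. A call takes as long as a camera call. They do not tell look-alikes from the thing itself.
- env.recognise(camera, thing): "location" ([column, row] in pixels, amid what is visible of it).
The state is a dict: "t": time; "joints": joint angles; "qvel": joint speeds; "tau": joint torques, N m; "eef_pos": TCP position; "tcp_rot": TCP orientation; "ft_force": force on the tool from outside, world axes, zero at the start; "moment": the same for the moment, N m; "opening": opening from 0.0 (shut) to 1.0 (fully open); "grip_force": force on a finger pad.
Only numpy, scipy, OpenCV 4.12 (cv2) and the standard library are available. Lean on these libraries where they do the work, as an engineer would, in place of code of your own. Each camera call takes 0.05 s, during which the arm holds its last target. There are 200 camera calls.

## Task

Make up the two kits from the stock on the mat. The three-compartment tray is the bedside-check kit: lay the glucose meter flat, screen up, in its widest compartment, the fingertip oximeter flat, screen up, in the middle one, and stand the strip vial upright in the narrowest. The two-compartment tray is the sample kit: stand the small specimen jar in one compartment and the hand-rub bottle in the other, either way round, and leave the large jar, the radio and the mouse where they are.

Things in the scene. Friction and masses are not known exactly. Their poses are not given: they have to be found in the camera images.
- tray_three: Pale blue plastic tray, fixed, three compartments in a row along y, 113 x 266 mm outside. Origin: centre of underside, z up. Floor 3 mm; walls and dividers 4 mm thick, 20 mm high from the desk. Compartments 105 mm long in x (centre x = 0); along y: widest 105 mm (centre y = -76.5), middle 85 mm (y = +22.5), narrowest 60 mm (y = +99). Left, right or ahead of the robot, x axis within 12 deg of world x.
- tray_two: Pale blue plastic tray, fixed, two equal compartments side by side along y, 80 x 156 mm outside. Origin: centre of underside, z up. Floor 3 mm; walls and divider 4 mm thick, 20 mm high from the desk. Compartments 72 x 72 mm inside, centres at y = +38 and -38 mm, x = 0. Left, right or ahead of the robot, x axis within 20 deg of world x.
- meter: Glucose meter: a dark flat rounded block, 80 mm long (x) x 40 mm wide (y) x 22 mm high, with a light face, a greenish screen and two round keys on top; about 60 g. Origin at the centre of its underside, z up. Lies on the stock mat (2 mm thick) at any yaw.
- oximeter: Fingertip pulse oximeter: a white clip of two shells with a dark seam and a small dark square screen on top, 60 mm long (x) x 34 mm wide (y) x 32 mm high, rigid, about 55 g. Origin at the centre of its underside, z up. Lies on the stock mat at any yaw.
- strip_vial: Test-strip vial: a small upright dark grey cylinder with a pale label band, 28 mm diameter x 52 mm high, a 4 mm thumb tab at the lid; about 25 g. Origin at the centre of its underside, z up. Stands on the stock mat.
- small_jar: Small specimen jar, empty: frosted body 41 mm in diameter (38 at the foot), white ribbed screw lid 44 mm in diameter and 16 mm high, 62 mm high in all; about 30 g. Origin at the centre of its underside, z up. Stands on the stock mat.
- handrub: Small white hand-rub bottle with a pump top: round body 42 mm in diameter up to 80 mm height, then a shoulder, collar and pump head (up to 110 mm; its short nozzle stays within the body's outline); about 110 g. Origin at the centre of its underside, z up. Stands on the stock mat.
- large_jar: Large specimen jar, same make as the small one: body 58 mm, white lid 62 mm in diameter, 80 mm high, 60 g. Not wanted for these kits: it stays where it stands on the stock mat. Origin at the centre of its underside, z up.
- radio: Black two-way radio standing upright on the stock mat among the stock, 36 x 56 mm and 105 mm high, with a stub antenna up to 165 mm. Stays where it is. Origin at the centre of its underside, z up.
- mouse: Black computer mouse on the desk beyond the trays, 105 x 60 x 34 mm. Stays where it is. Origin at the centre of its underside, z up.
There are look-alikes about, which are no part of the job. Leave any blue or yellow look-alike of the mouse alone.

How it is judged (in metres and radians):
At the end, for the whole second after the job is handed in: Each of the five rests on the floor of its own compartment as asked, its centre inside it, underside within 9 mm of the tray's, tilt under 0.12 rad, screens up, at rest. Jar and bottle either way round. Large jar, radio and mouse upright within 30 mm of where they started (x of meter in the frame of tray_three between -0.0525 and 0.0525 m and y of meter in the frame of tray_three between -0.129 and -0.024 m and z of meter in the frame of tray_three between -0.002 and 0.009 m and angle between each of meter, oximeter, strip_vial, small_jar, handrub's own z axis and vertical below 0.12 rad and linear speed of each of meter, oximeter, strip_vial, small_jar, handrub below 0.02 m/s and angular speed of each of meter, oximeter, strip_vial, small_jar, handrub below 0.2 rad/s and x of oximeter in the frame of tray_three between -0.0525 and 0.0525 m and y of oximeter in the frame of tray_three between -0.02 and 0.065 m and z of oximeter in the frame of tray_three between -0.002 and 0.009 m and x of strip_vial in the frame of tray_three between -0.0525 and 0.0525 m and y of strip_vial in the frame of tray_three between 0.069 and 0.129 m and z of strip_vial in the frame of tray_three between -0.002 and 0.009 m and z of small_jar in the frame of tray_two between -0.002 and 0.009 m and z of handrub in the frame of tray_two between -0.002 and 0.009 m and (((x of small_jar in the frame of tray_two between -0.036 and 0.036 m and y of small_jar in the frame of tray_two between 0.002 and 0.074 m) and (x of handrub in the frame of tray_two between -0.036 and 0.036 m and y of handrub in the frame of tray_two between -0.074 and -0.002 m)) or ((x of small_jar in the frame of tray_two between -0.036 and 0.036 m and y of small_jar in the frame of tray_two between -0.074 and -0.002 m) and (x of handrub in the frame of tray_two between -0.036 and 0.036 m and y of handrub in the frame of tray_two between 0.002 and 0.074 m))) and distance of each of large_jar, radio, mouse from where it was at the start of the episode below 0.03 m and angle between each of large_jar, radio, mouse's own z axis and vertical below 0.2 rad); the robot touches nothing.
It fails at once if the large jar is pushed away or knocked over (distance of large_jar from where it was at the start of the episode above 0.03 m or angle between large_jar's own z axis and vertical above 0.5 rad).
It fails at once if the radio is pushed away or knocked over (distance of radio from where it was at the start of the episode above 0.03 m or angle between radio's own z axis and vertical above 0.5 rad).
It fails at once if the mouse is pushed away or knocked over (distance of mouse from where it was at the start of the episode above 0.03 m or angle between mouse's own z axis and vertical above 0.5 rad).
It also fails if it takes over 136 s, if anything falls off the work surface, if the arm or the gripper's body presses on something with over 40 N, if the wrist force passes 120 N, or if a joint passes its speed limit or range.

## Working session

There is one attempt and no reset: what is moved stays moved. The work goes in short steps, Python scripts to look and compute and a tool call to move; the robot and the scene stay as the last step left them, time stands still between calls to the robot, and variables do not carry over. Pictures are saved under pics/ and viewed, at most 14 in all, crops included, and the job is handed in when it is done.

Besides the shell and the picture viewer there is one more tool, called in YAML: its name, and indented under it one key for each argument. jog_arm: Moves the arm, as the interface text tells. Its arguments: {"type":"object","properties":{"motion":{"type":"array"}},"required":["motion"]}

```bash
ls; mkdir -p pics; cat > h.py <<'E'
import numpy as np, cv2
from cell import env
def cam(n, save=None):
    c=env.read_camera(n)
    if save: cv2.imwrite('pics/'+save,cv2.cvtColor(c['color'],cv2.COLOR_RGB2BGR))
    return c
def slopes(c,u,v):
    K=np.array(c['camera_matrix']); x=(np.asarray(u,float)-K[0,2])/K[0,0]; y=(np.asarray(v,float)-K[1,2])/K[1,1]
    a,b=x.copy(),y.copy()
    for _ in range(20):
        s=1+c['k1']*(a*a+b*b); a=x/s; b=y/s
    return a,b
def cloud(c):
    z=c['z_map'].astype(float); v,u=np.mgrid[:z.shape[0],:z.shape[1]]
    a,b=slopes(c,u,v); P=np.stack([a*z,-b*z,-z],-1)
    M=np.linalg.inv(np.array(c['world_to_cam'])); W=P@M[:3,:3].T+M[:3,3]; W[z==0]=np.nan
    return W
def on_plane(c,u,v,h):
    a,b=slopes(c,u,v); M=np.linalg.inv(np.array(c['world_to_cam']))
    d=M[:3,:3]@np.array([a,-b,-1.0]); o=M[:3,3]; return o+d*(h-o[2])/d[2]
E
python3 - <<'E'
from h import *
print(env.state())
names="tray_three tray_two meter oximeter strip_vial small_jar handrub large_jar radio mouse".split()
for n in ['top','side']:
    c=cam(n,n+'0.png'); W=cloud(c)
    print(n,c['camera_matrix'],c['k1'],np.linalg.inv(c['world_to_cam'])[:3].round(2).tolist())
    for t in names:
        for r in env.recognise(n,t)[:3]:
            u,v=map(int,np.round(r['location'])); print(t,round(r['score'],2),u,v,W[v,u].round(0))
E
```

```text
pics
{'t': 0.0, 'joints': array([-1.33458027e+00,  4.91568251e-01,  1.55946431e+00,  3.12167559e-05,
        1.09169572e+00, -1.05586817e-01]), 'qvel': array([ 0.00063362,  0.00091507, -0.00073829, -0.00041034, -0.00082526,
        0.00030933]), 'tau': array([-2.48576362e-03, -6.12656736e+01, -2.58184290e+01,  6.91674650e-02,
        4.83084668e-02, -9.11652569e-05]), 'eef_pos': array([ 209.48755121, -588.67443223,  291.65118213]), 'tcp_rot': array([-3.14046627e+00, -1.47216051e-04,  3.41788389e-01]), 'ft_force': array([-0.62207532,  0.6203982 , -0.07261247]), 'moment': array([-0.05192892, -0.02240749, -0.03938107]), 'grip_force': 0.0, 'opening': 1.0038263136189}
top [[472.96705584   0.         314.91026438]
 [  0.         472.96705584 198.79315521]
 [  0.           0.           1.        ]] -0.08823642264288516 [[0.02, 0.99, -0.1, 418.42], [-1.0, 0.02, -0.01, -81.18], [-0.01, 0.1, 0.99, 1555.26]]
tray_three 0.72 390 225 [ 494. -310.    5.]
tray_two 0.57 201 222 [490. 311.  14.]
meter 0.71 331 203 [ 560. -114.   31.]
meter 0.65 390 228 [ 485. -310.    4.]
oximeter 0.58 282 174 [651. 
[... 367 characters left out ...]
[389.31942682   0.         322.76758912]
 [  0.         389.31942682 197.32159848]
 [  0.           0.           1.        ]] 0.012206981285210982 [[-1.0, 0.06, -0.05, 513.32], [-0.08, -0.64, 0.76, 740.74], [0.01, 0.76, 0.64, 694.54]]
tray_three 0.96 353 155 [ 494. -297.    2.]
tray_two 0.77 349 329 [487. 318.   5.]
meter 0.76 327 189 [562. -92.  23.]
oximeter 0.98 287 223 [649.  62.  32.]
strip_vial 0.58 324 208 [562.   9.  42.]
small_jar 0.81 360 224 [472.  79.  62.]
handrub 0.92 318 234 [567. 124.  65.]
large_jar 0.91 293 187 [645. -29.  73.]
radio 0.98 366 186 [461. -24.  95.]
mouse 0.91 414 235 [342.  73.  33.]
mouse 0.7 265 171 [ 747. -157.   22.]
mouse 0.64 293 144 [ 684. -293.   33.]
```

```bash
python3 - <<'E'
import cv2
a=cv2.imread('pics/top0.png')[110:310,150:450]; cv2.imwrite('pics/top0c.png',cv2.resize(a,None,fx=2.66,fy=2.66,interpolation=cv2.INTER_CUBIC))
E
```

```text
(no output)
```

View pics/top0c.png

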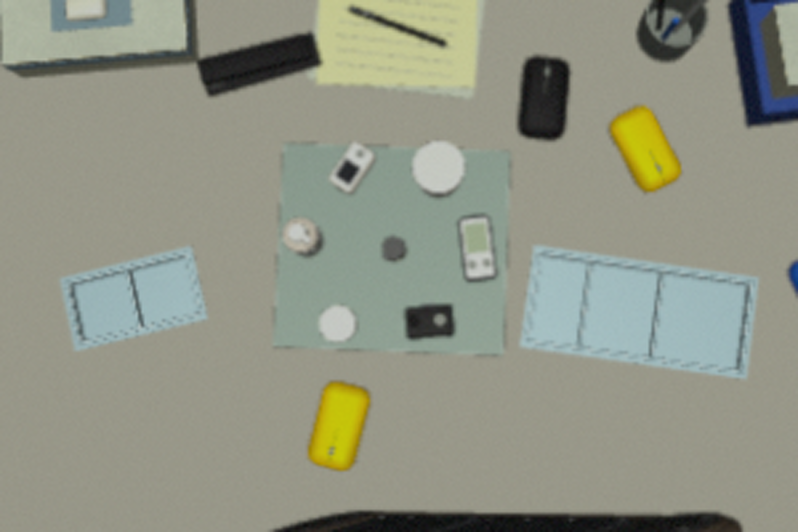

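View pics/side0.png

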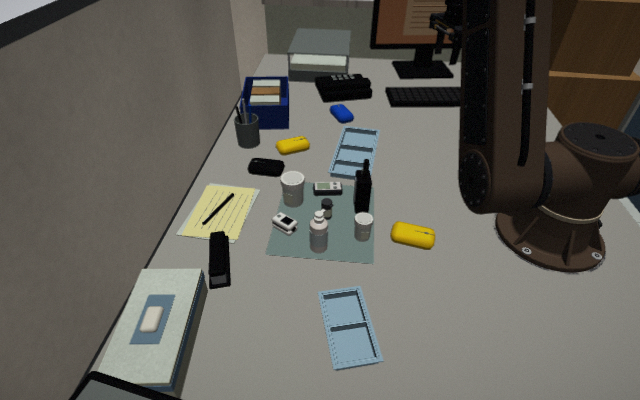

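Top crop: the mat in the middle holds the oximeter (350,167), large jar (438,167), hand-rub (302,236), vial (393,248), meter (477,248), small jar (337,323) and radio (430,321). tray_two is on the left, and tray_three on the right with its narrow end toward the mat. The black mouse is at (545,97) and the yellow ones are decoys. The side view agrees.

```bash
cat >> h.py <<'E'
near=dict(meter=(560,-114,55),oximeter=(651,48,45),strip_vial=(553,0,28),small_jar=(462,55,35),handrub=(557,108,35),large_jar=(650,-42,42),radio=(465,-45,38))
def rect(p):
    (x,y),(w,h),a=cv2.minAreaRect(p.astype(np.float32))
    if w<h: w,h,a=h,w,a+90
    return np.round([x,y,w,h,(a+90)%180-90],1)
def objs(W,lo=12):
    for k,(x,y,r) in near.items():
        p=W[(np.hypot(W[...,0]-x,W[...,1]-y)<r)&(W[...,2]>lo)]
        if len(p)<10: continue
        t=np.percentile(p[:,2],92); q=p[p[:,2]>t-7]
        print(k,len(p),'top z',t.round(1),'top rect',rect(q[:,:2]),'mean',q[:,:2].mean(0).round(1))
def tray(c,W,x,y,r):
    m=(np.hypot(W[...,0]-x,W[...,1]-y)<r)
    hsv=cv2.cvtColor(c['color'],cv2.COLOR_RGB2HSV); m&=(hsv[...,0]>92)&(hsv[...,0]<112)&(hsv[...,1]>40)
    m=cv2.morphologyEx(m.astype(np.uint8),cv2.MORPH_OPEN,np.ones((3,3)))>0
    p=W[m]; print('tray',m.sum(),rect(p[:,:2]),'z pct',np.percentile(p[:,2],[2,25,50,75,98]).round(1))
    e=p[p[:,2]>13]; print(' rim',len(e),rect(e[:,:2]) if len(e)>5 else '')
E
python3 - <<'E'
from h import *
for n in ['top','side']:
    c=cam(n); W=cloud(c); print(n)
    m=(abs(W[...,0]-560)<40)&(abs(W[...,1]-50)<25); print('mat z',np.nanmedian(W[m][:,2]))
    objs(W); tray(c,W,492,-310,175); tray(c,W,490,311,110)
E
```

```text
top
mat z 2.964123310146192
meter 301 top z 30.4 top rect [ 562.5 -106.2   76.5   39.3    7.2] mean [ 562.4 -106.6]
oximeter 198 top z 39.4 top rect [657.5  49.7  58.3  32.7 -33.3] mean [658.2  48.7]
strip_vial 74 top z 60.0 top rect [557.9  -5.1  24.9  22.  -43.3] mean [558.6  -5.4]
small_jar 155 top z 69.2 top rect [463.3  56.1  41.   41.  -89.1] mean [464.5  56.9]
handrub 173 top z 113.7 top rect [566.4  99.9  27.2  17.4  74.3] mean [566.2 101.9]
large_jar 305 top z 87.7 top rect [651.  -56.4  60.5  53.6   1.3] mean [652.2 -56.4]
radio 223 top z 124.2 top rect [468.1 -49.8  38.1  11.2 -84.7] mean [467.9 -45.8]Traceback (most recent call last):
  File "<stdin>", line 5, in <module>
  File "h.py", line 36, in tray
    p=W[m]; print('tray',m.sum(),rect(p[:,:2]),'z pct',np.percentile(p[:,2],[2,25,50,75,98]).round(1))
                                                       ~~~~~~~~~~~~~^^^^^^^^^^^^^^^^^^^^^^^^
    return _quantile_unchecked(
        a, q, axis, out, overwrite_input, method, keepdims, weights)
    return _ureduce(a,
                    func=_quantile_ureduce_func,
    ...<5 lines>...
                    overwrite_input=overwrite_input,
                    method=method)
    r = func(a, **kwargs)
    result = _quantile(arr,
                       quantiles=q,
    ...<2 lines>...
                       out=out,
                       weights=wgt)
    slices_having_nans = np.isnan(arr[-1, ...])
                                  ~~~^^^^^^^^^
IndexError: index -1 is out of bounds for axis 0 with size 0
```

```bash
sed -i 's/(hsv\[...,0\]>92)&(hsv\[...,0\]<112)&(hsv\[...,1\]>40)/(hsv[...,0]>95)\&(hsv[...,0]<125)\&(hsv[...,1]>45)/; s/  p=W\[m\]; print/  p=W[m]; p=p[~np.isnan(p[:,2])]; print/' h.py
python3 - <<'E'
from h import *
for n in ['top','side']:
    c=cam(n); W=cloud(c); print(n)
    if n=='side': objs(W)
    h=cv2.cvtColor(c['color'],cv2.COLOR_RGB2HSV)
    for u,v in ([(385,225),(190,225),(335,260)] if n=='top' else [(353,155),(345,310),(400,290)]): print(h[v,u],c['color'][v,u])
    try: tray(c,W,492,-310,175); tray(c,W,490,311,110)
    except Exception as e: print(e)
E
```

```text
top
[ 94  39 191] [162 187 191]
[ 95  43 185] [154 180 185]
[ 30  25 151] [151 151 136]
index -1 is out of bounds for axis 0 with size 0
side
meter 332 top z 25.3 top rect [ 563.  -104.3   78.5   45.4    2.7] mean [ 563.  -102.5]
oximeter 353 top z 34.5 top rect [657.8  51.3  59.   34.2 -31.7] mean [657.  54.]
strip_vial 176 top z 53.7 top rect [557.2  -3.9  29.4  27.7 -83. ] mean [557.5  -1.7]
small_jar 424 top z 64.4 top rect [465.1  59.1  44.8  42.7  67.3] mean [465.3  62. ]
handrub 625 top z 109.0 top rect [567.7 102.1  26.2  19.2  78.1] mean [566.6 104.4]
large_jar 661 top z 82.5 top rect [651.8 -55.6  60.3  58.4  32.9] mean [651.2 -52. ]
radio 709 top z 140.8 top rect [467.7 -32.3  12.6  12.2  81.8] mean [467.7 -30.4]
[ 99  60 175] [134 163 175]
[101  59 174] [134 160 174]
[ 30  16 142] [142 142 133]
tray 1769 [ 487.8 -305.2  283.   123.2   83. ] z pct [-0.4  2.1  4.3 16.5 20.7]
 rim 548 [ 487.8 -305.2  283.   123.2   83. ]
tray 3620 [490.4 315.  169.8  91.6 -75. ] z pct [ 0.4  2.3  3.8 18.5 21.3]
 rim 1288 [490.4 315.  169.8  91.6 -75. ]
```

jog_arm:
  motion:
    - [0,0,5,30,-40,-40,95]
    - [0,0,5,30,-40,-40,95]
    - [0,0,5,30,-40,-40,95]
    - [0,0,4.6,30,-40,-30,95]

```text
t: 1.75
eef_pos: [291.9, -409.9, 441.2]
tcp_rot: [3.14, -0.001, -0.004]
ft_force: [1.4, -0.3, 0.2]
opening: 1.002
grip_force: 0.0
```

jog_arm:
  motion:
    - [0,0,0,45,-22,0,95]
    - [0,0,0,45,-22,0,95]
    - [0,0,0,45,-22,0,95]
    - [0,0,0,45,-22,0,95]

```text
t: 2.25
eef_pos: [473.0, -322.5, 439.6]
tcp_rot: [3.141, -0.0, -0.0]
ft_force: [0.1, -0.9, 0.8]
opening: 1.003
grip_force: 0.0
```

```bash
sed -i 's/hsv\[...,0\]>95)&(hsv\[...,0\]<125)&(hsv\[...,1\]>45/hsv[...,0]>90)\&(hsv[...,0]<125)\&(hsv[...,1]>32/' h.py
python3 - <<'E'
from h import *
c=cam('wrist','w1.png'); W=cloud(c); M=np.linalg.inv(c['world_to_cam']); print(M[:3].round(2),c['camera_matrix'],c['k1'],env.state()['eef_pos'])
print(W[[0,0,-1,-1,200],[0,-1,0,-1,320]].round())
tray(c,W,488,-305,175)
c=cam('top'); W=cloud(c);tray(c,W,490,315,110)
E
```

```text
[[-0.0000e+00  9.6000e-01  2.7000e-01  5.4903e+02]
 [-1.0000e+00 -0.0000e+00  0.0000e+00 -3.2336e+02]
 [ 0.0000e+00 -2.7000e-01  9.6000e-01  5.3232e+02]] [[322.42381657   0.         320.28000422]
 [  0.         322.42381657 202.92036009]
 [  0.           0.           1.        ]] -0.020644542695216796 [ 476.68346921 -320.31131815  439.01807811]
[[ 717.  155.    1.]
 [ 717. -801.   -0.]
 [ 495. -260.  483.]
 [ 495. -386.  483.]
 [ 407. -323.   -0.]]
tray 15090 [ 486.1 -307.8  277.6  128.2   83. ] z pct [  1.4   3.    4.   19.7 483. ]
 rim 5065 [ 488.3 -308.   277.6  123.9   83. ]
tray 1052 [488.6 313.  161.8  86.2 -75.4] z pct [-3.2  1.8  4.4  7.6 24. ]
 rim 137 [488.6 313.  161.8  86.2 -75.4]
```

View pics/w1.png

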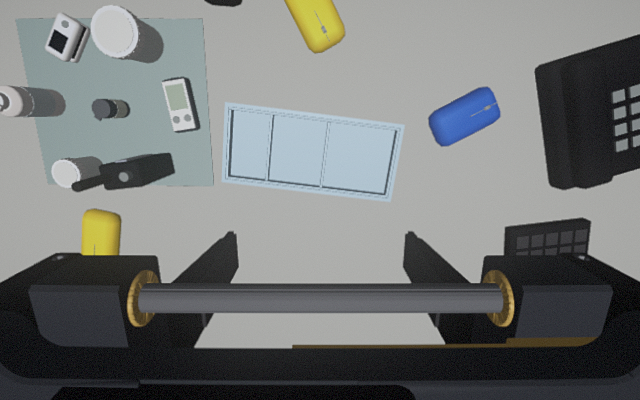

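The wrist view shows tray_three at (312,150), with its narrow compartment on the left toward the mat. Meter (180,105), vial (110,108), radio (140,172), handrub (20,100), small jar (75,172), large jar (125,32) and oximeter (65,38) are all visible. Next I move over the mat.

jog_arm:
  motion:
    - [0,0,0,0,-60,0,95]
    - [0,0,0,0,-60,0,95]
    - [0,0,0,0,-60,0,95]
    - [0,0,0,0,-60,0,95]
    - [0,0,0,0,-60,0,95]
    - [0,0,0,0,-40,0,95]
    - [0,0,0,0,0,0,95]

```text
t: 3.22
eef_pos: [471.2, 18.2, 439.6]
tcp_rot: [3.142, -0.0, 0.003]
ft_force: [0.6, -0.5, -0.6]
opening: 0.997
grip_force: 0.0
```

```bash
python3 - <<'E'
from h import *
c=cam('wrist','w2.png'); W=cloud(c); print(env.state()['eef_pos']); objs(W); tray(c,W,490,314,110)
near['handrub']=(566,103,35)
p=W[(np.hypot(W[...,0]-566,W[...,1]-103)<40)&(W[...,2]>25)&(W[...,2]<85)]; print(rect(p[:,:2]))
E
```

```text
[471.38854108  16.95921758 439.51285539]
meter 1414 top z 26.4 top rect [ 562.1 -107.9   80.2   38.2    8. ] mean [ 562.9 -106.8]
oximeter 1154 top z 35.5 top rect [658.1  47.8  59.7  34.5 -33. ] mean [657.4  47.4]
strip_vial 339 top z 55.5 top rect [555.7  -7.5  29.7  26.1  -4.7] mean [556.8  -6.8]
small_jar 6704 top z 483.0 top rect [495.3  57.7  28.2   3.1 -85. ] mean [496.3  54.7]
handrub 971 top z 112.6 top rect [567.2  98.2  27.9  19.3  76.4] mean [566.5  99.9]
large_jar 2126 top z 83.9 top rect [652.7 -56.1  63.1  54.6   4.6] mean [652.1 -56.7]
radio 16407 top z 482.7 top rect [497.3 -33.5  26.4  10.5 -88.1] mean [497.5 -36.2]
tray 5982 [491.6 313.3 169.3  91.4 -74.9] z pct [ 1.7  3.2  4.4 19.5 21.7]
 rim 2165 [491.6 313.3 169.3  91.4 -74.9]
[567.4 101.7  41.2  41.1  89.7]
```

View pics/w2.png

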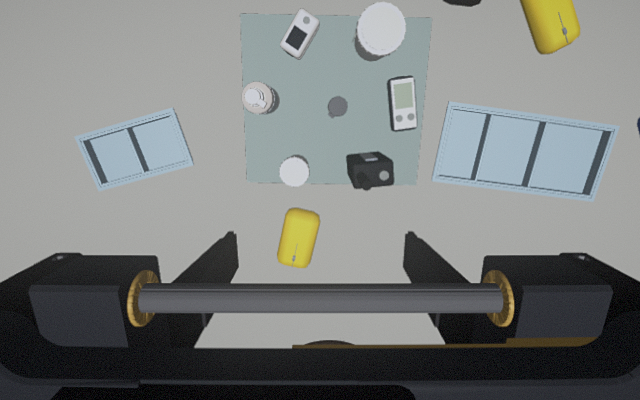

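The wrist view over the mat shows the handrub at (260,98), the vial at (337,106) with its tab toward the lower left, the meter at (402,103) and the oximeter at (300,33). The small jar is at (294,170) and tray_two at (133,148). I'll start with the handrub at (567,101).

jog_arm:
  motion:
    - [0,0,0,48,-42,30,85]
    - [0,0,0,48,-41,40,85]
    - [0,0,0,0,0,55,85]
    - [0,0,0,0,0,55,85]
    - [0,0,0,0,0,55,85]
    - [0,0,0,0,0,50,85]
    - [0,0,0,0,0,31,85]
    - [0,0,0,0,0,0,85]

```text
t: 4.28
eef_pos: [554.0, 86.5, 131.5]
tcp_rot: [3.141, 0.004, -0.002]
ft_force: [-0.2, 0.6, 0.1]
opening: 0.893
grip_force: 0.0
```

jog_arm:
  motion:
    - [0,0,0,0,0,0,85]

```text
t: 4.4
eef_pos: [555.1, 87.2, 134.4]
tcp_rot: [3.141, -0.001, -0.001]
ft_force: [0.0, 0.3, 0.8]
opening: 0.89
grip_force: 0.0
```

jog_arm:
  motion:
    - [0,0,0,12,-14,0,85]
    - [0,0,0,0,0,11,85]
    - [0,0,0,0,0,0,30]
    - [0,0,0,0,0,0,30]
    - [0,0,0,0,0,0,30]
    - [0,0,0,0,0,0,30]

```text
t: 5.15
eef_pos: [566.5, 101.9, 122.4]
tcp_rot: [3.142, -0.0, -0.0]
ft_force: [-0.9, -0.4, 0.1]
opening: 0.531
grip_force: 0.0
```

jog_arm:
  motion:
    - [0,0,0,0,0,0,30]
    - [0,0,0,0,0,0,30]
    - [0,0,0,0,0,0,30]
    - [0,0,0,0,0,0,30]

```text
t: 5.65
eef_pos: [566.5, 102.0, 122.3]
tcp_rot: [3.141, -0.0, -0.0]
ft_force: [1.0, -0.5, 1.6]
opening: 0.434
grip_force: 29.9
```

jog_arm:
  motion:
    - [0,0,0,0,0,-30,30]
    - [0,0,0,0,-10,-30,30]
    - [0,0,0,-11,-34,0,30]
    - [0,0,0,-15,-34,0,30]
    - [0,0,0,-15,-34,0,30]
    - [0,0,0,-15,-34,0,30]
    - [0,0,0,-15,-34,0,30]
    - [0,0,0,-15,-34,0,30]
    - [0,0,0,0,-34,0,30]
    - [0,0,0,0,0,0,30]

```text
t: 6.9
eef_pos: [480.0, 351.7, 182.0]
tcp_rot: [-3.142, 0.0, 0.002]
ft_force: [-1.0, 0.9, -1.4]
opening: 0.432
grip_force: 29.9
```

jog_arm:
  motion:
    - [0,0,0,0,0,25,30]
    - [0,0,0,0,0,22,30]
    - [0,0,0,0,0,8,30]
    - [0,0,0,0,0,3,30]
    - [0,0,0,0,0,0,30]
    - [0,0,0,0,0,0,75]
    - [0,0,0,0,0,0,75]
    - [0,0,0,0,0,0,75]
    - [0,0,0,0,0,0,75]
    - [0,0,0,0,0,0,75]

```text
t: 8.15
eef_pos: [480.5, 350.0, 124.3]
tcp_rot: [3.142, -0.0, -0.0]
ft_force: [0.2, -0.6, -0.7]
opening: 0.784
grip_force: 0.0
```

jog_arm:
  motion:
    - [0,0,0,0,0,-40,75]
    - [0,0,0,0,0,-45,75]
    - [0,0,0,0,10,-30,75]
    - [0,0,0,-2,40,0,75]
    - [0,0,0,-2,40,0,75]
    - [0,0,0,-3,40,0,75]
    - [0,0,0,-2,40,0,75]
    - [0,0,0,-2,40,0,75]
    - [0,0,0,-2,40,0,75]
    - [0,0,0,-2,40,0,75]

```text
t: 9.4
eef_pos: [465.2, 58.8, 239.4]
tcp_rot: [3.141, -0.0, -0.0]
ft_force: [0.5, -0.5, 0.5]
opening: 0.787
grip_force: 0.0
```

jog_arm:
  motion:
    - [0,0,-10,0,0,0,75]
    - [0,0,-10,0,0,0,75]
    - [0,0,-10,0,0,5,75]
    - [0,0,-10,0,0,5,75]
    - [0,0,-10,0,0,5,75]
    - [0,0,-10,0,0,5,75]
    - [0,0,-10,0,0,5,75]
    - [0,0,-10,0,0,5,75]
    - [0,0,-10,0,0,0,75]
    - [0,0,0,0,0,0,75]

```text
t: 10.65
eef_pos: [465.4, 60.0, 209.3]
tcp_rot: [-3.142, 0.0, 1.569]
ft_force: [0.8, -1.1, 0.3]
opening: 0.791
grip_force: 0.0
```

```bash
python3 - <<'E'
from h import *
s=env.state();print(s['eef_pos'],s['tcp_rot'],s['joints'].round(2))
for n in ['top','side']:
    c=cam(n,n+'1.png'); W=cloud(c); near=dict(handrub=(480,350,40),small_jar=(464,57,33)) 
    for k,(x,y,r) in near.items():
        for lo,hi in ((10,30),(30,58),(58,75),(60,85),(85,118)):
            p=W[(np.hypot(W[...,0]-x,W[...,1]-y)<r)&(W[...,2]>lo)&(W[...,2]<hi)]
            if len(p)>10: print(n,k,lo,len(p),rect(p[:,:2]))
E
```

```text
[465.42949616  60.03720507 209.270614  ] [-3.14156811e+00  7.13759441e-05  1.56935016e+00] [-0.01  0.39  2.02 -0.    0.73 -0.01]
top handrub 10 72 [482.2 350.3  74.4  73.3  67. ]
top handrub 30 32 [481.8 337.8  41.2  18.4  -3.1]
top handrub 58 18 [476.  336.3  37.6  13.  -22. ]
top handrub 60 49 [481.9 345.8  40.2  36.9   8.6]
top handrub 85 106 [482.  350.3  37.9  34.    1.9]
side handrub 10 218 [479.9 355.4  78.5  68.2  -4.8]
side handrub 30 179 [ 4.828e+02  3.651e+02  4.100e+01  1.750e+01 -4.000e-01]
side handrub 58 130 [484.3 363.9  41.8  19.1  -7. ]
side handrub 60 254 [483.3 355.1  41.7  36.9 -10.4]
side handrub 85 353 [483.1 352.5  36.6  35.1  85.3]
side small_jar 10 90 [466.3  69.7  39.2  23.7  -7.1]
side small_jar 30 134 [466.7  71.3  44.2  21.8 -10.2]
side small_jar 58 205 [465.   59.9  43.4  42.5  68.2]
side small_jar 60 195 [464.6  59.7  43.4  41.9  71.5]
```

jog_arm:
  motion:
    - [0,0,0,-1,0,30,75]
    - [0,0,0,0,0,35,75]
    - [0,0,0,0,0,20,75]
    - [0,0,0,0,0,11,75]
    - [0,0,0,0,0,0,30]
    - [0,0,0,0,0,0,30]
    - [0,0,0,0,0,0,30]
    - [0,0,0,0,0,0,30]
    - [0,0,0,0,0,0,30]
    - [0,0,0,0,0,0,30]

```text
t: 12.0
eef_pos: [465.6, 59.0, 113.7]
tcp_rot: [3.141, 0.0, 1.57]
ft_force: [-0.7, 0.7, 6.7]
opening: 0.454
grip_force: 30.0
```

jog_arm:
  motion:
    - [0,0,0,0,0,-25,30]
    - [0,0,0,10,0,-25,30]
    - [0,0,0,34,5,0,30]
    - [0,0,0,34,5,0,30]
    - [0,0,0,34,5,0,30]
    - [0,0,0,34,5,0,30]
    - [0,0,0,34,5,0,30]
    - [0,0,0,34,5,0,30]
    - [0,0,0,4,5,0,30]
    - [0,0,0,0,0,0,30]

```text
t: 13.25
eef_pos: [500.5, 276.7, 163.0]
tcp_rot: [-3.141, 0.0, 1.571]
ft_force: [-0.4, -0.3, -0.6]
opening: 0.452
grip_force: 30.0
```

jog_arm:
  motion:
    - [0,0,0,0,0,20,30]
    - [0,0,0,0,0,18,30]
    - [0,0,0,0,0,8,30]
    - [0,0,0,0,0,3,30]
    - [0,0,0,0,0,0,30]
    - [0,0,0,0,0,0,65]
    - [0,0,0,0,0,0,65]
    - [0,0,0,0,0,0,65]
    - [0,0,0,0,0,0,65]

```text
t: 14.38
eef_pos: [500.5, 277.0, 114.3]
tcp_rot: [3.142, 0.0, 1.571]
ft_force: [-0.6, -0.4, -1.4]
opening: 0.679
grip_force: 0.0
```

jog_arm:
  motion:
    - [0,0,0,0,0,-40,65]
    - [0,0,0,0,0,-40,65]
    - [0,0,0,-4,3,-20,65]
    - [0,0,0,-32,22,0,65]
    - [0,0,0,-32,22,0,65]
    - [0,0,0,-32,22,0,65]
    - [0,0,0,-32,22,0,65]
    - [0,0,0,-32,22,0,65]
    - [0,0,0,-32,22,0,65]
    - [0,0,0,-32,22,0,65]

```text
t: 15.62
eef_pos: [658.0, 47.9, 214.2]
tcp_rot: [-3.141, 0.0, 1.571]
ft_force: [-0.4, -0.0, -0.9]
opening: 0.68
grip_force: 0.0
```

jog_arm:
  motion:
    - [0,0,-10,0,0,0,65]
    - [0,0,-10,0,0,0,65]
    - [0,0,-10,0,0,0,65]
    - [0,0,-10,0,0,0,65]
    - [0,0,-10,0,0,0,65]
    - [0,0,-7,0,0,0,65]
    - [0,0,0,0,0,0,65]

```text
t: 16.5
eef_pos: [657.4, 49.0, 214.2]
tcp_rot: [-3.141, -0.0, 2.564]
ft_force: [0.0, -0.6, -0.0]
opening: 0.685
grip_force: 0.0
```

```bash
python3 - <<'E'
from h import *
s=env.state();print(s['eef_pos'],s['tcp_rot'],s['joints'].round(2))
c=cam('wrist','w3.png'); W=cloud(c); objs(W)
for n in ['top','side']:
    c=cam(n,n+'2.png'); W=cloud(c); near=dict(handrub=(482,351,34),small_jar=(500,277,34)) 
    for k,(x,y,r) in near.items():
        for lo,hi in ((58,75),(60,85),(85,118)):
            p=W[(np.hypot(W[...,0]-x,W[...,1]-y)<r)&(W[...,2]>lo)&(W[...,2]<hi)]
            if len(p)>10: print(n,k,lo,len(p),rect(p[:,:2]))
E
```

```text
[657.38552953  48.9931402  214.17794152] [-3.14142264e+00 -1.46664645e-04  2.56447632e+00] [-0.03  0.62  1.55 -0.    0.97 -1.02]
meter 3870 top z 26.0 top rect [ 562.6 -106.6   79.8   39.3    8.3] mean [ 562.6 -105. ]
oximeter 43170 top z 258.4 top rect [635.5  58.6  83.5   6.6  55.1] mean [634.9  58.4]
strip_vial 1587 top z 55.1 top rect [558.   -5.   31.4  27.1 -64.6] mean [557.9  -5.5]
large_jar 1851 top z 82.7 top rect [633.8 -44.5  35.3  23.7  20.3] mean [636.5 -40.4]
radio 10804 top z 108.0 top rect [470.3 -50.5  53.6  36.2 -83.2] mean [475.3 -41.1]
top handrub 58 21 [480.5 337.7  41.8  17.8  -8. ]
top handrub 60 44 [482.6 347.4  38.8  38.1   4.9]
top handrub 85 112 [483.1 348.2  37.5  35.9  17.8]
top small_jar 58 151 [499.2 274.2  42.6  41.5  89.8]
top small_jar 60 146 [499.2 274.2  42.6  41.5  89.8]
side handrub 58 129 [483.9 363.9  41.7  19.2  -4.6]
side handrub 60 248 [483.7 355.9  41.1  35.9 -16.3]
side handrub 85 361 [482.2 353.9  36.3  34.5  10.2]
side small_jar 58 364 [499.6 277.4  43.2  43.1 -87.7]
side small_jar 60 350 [499.9 276.4  43.   42.4  54.4]
```

View pics/w3.png

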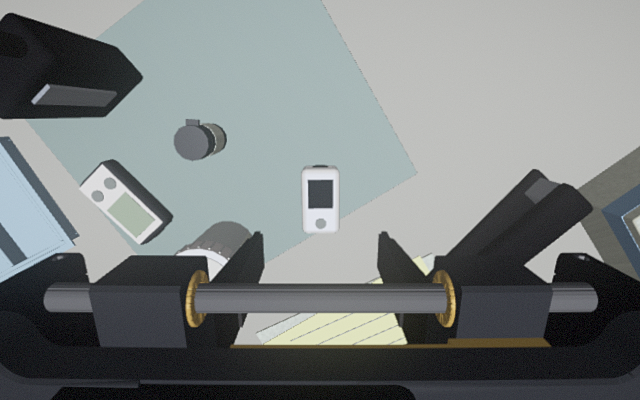

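Wrist view: the oximeter is centred between the fingers and aligned with them at (320,200). The vial tab points about world 147°, so a y-closing grasp misses it. Handrub and small jar stand in tray_two. Descending on the oximeter.

jog_arm:
  motion:
    - [0,0,0,0,0,40,65]
    - [0,0,0,0,0,40,65]
    - [0,0,0,0,0,30,65]
    - [0,0,0,0,0,14,65]
    - [0,0,0,0,0,0,20]
    - [0,0,0,0,0,0,20]
    - [0,0,0,0,0,0,20]
    - [0,0,0,0,0,0,20]
    - [0,0,0,0,0,0,20]
    - [0,0,0,0,0,0,20]

```text
t: 17.9
eef_pos: [657.8, 49.0, 91.2]
tcp_rot: [3.141, 0.001, 2.565]
ft_force: [-1.4, -0.1, 6.0]
opening: 0.356
grip_force: 30.0
```

jog_arm:
  motion:
    - [0,0,0,0,0,-40,20]
    - [0,0,0,0,0,-45,20]
    - [0,0,8,0,0,-30,20]
    - [0,0,10,0,0,-15,20]
    - [0,0,10,0,0,0,20]
    - [0,0,10,0,0,0,20]
    - [0,0,10,0,0,0,20]
    - [0,0,10,0,0,0,20]
    - [0,0,6,0,0,0,20]
    - [0,0,0,0,0,0,20]

```text
t: 19.15
eef_pos: [657.4, 49.0, 220.3]
tcp_rot: [-3.142, 0.0, 1.449]
ft_force: [0.0, -0.2, -0.1]
opening: 0.358
grip_force: 30.0
```

jog_arm:
  motion:
    - [0,0,0,-20,-6,0,20]
    - [0,0,0,-40,-14,0,20]
    - [0,0,0,-42,-15,0,20]
    - [0,0,0,-42,-15,0,20]
    - [0,0,0,-42,-15,0,20]
    - [0,0,0,-42,-15,0,20]
    - [0,0,0,-42,-15,0,20]
    - [0,0,0,-42,-15,0,20]
    - [0,0,0,-40,-15,0,20]
    - [0,0,0,0,0,0,20]

```text
t: 20.4
eef_pos: [488.4, -287.8, 220.4]
tcp_rot: [3.142, 0.0, 1.446]
ft_force: [0.5, -0.2, -0.9]
opening: 0.356
grip_force: 30.0
```

```bash
python3 - <<'E'
from h import *
s=env.state();print(s['eef_pos'],s['tcp_rot'],s['joints'].round(2),s['grip_force'])
for n in ('wrist','top'):
    c=cam(n,n+'3.png'); W=cloud(c); W[W[...,2]>28]=np.nan; tray(c,W,488,-307,150)
E
```

```text
[ 488.44264807 -287.76887521  220.4173684 ] [3.14156375e+00 4.41471619e-04 1.44638673e+00] [-0.65  0.49  1.78 -0.    0.87 -0.52] 29.993976652622223
tray 24581 [ 488.6 -308.3  277.9  125.    83. ] z pct [ 1.9  3.1  3.9 19.4 21.2]
 rim 8103 [ 488.6 -308.3  277.9  125.    83. ]
tray 684 [ 487.2 -308.2  270.1  117.5   83.1] z pct [-2.6  2.   5.   9.1 25.3]
 rim 124 [ 487.2 -308.2  270.1  117.5   83.1]
```

View pics/wrist3.png

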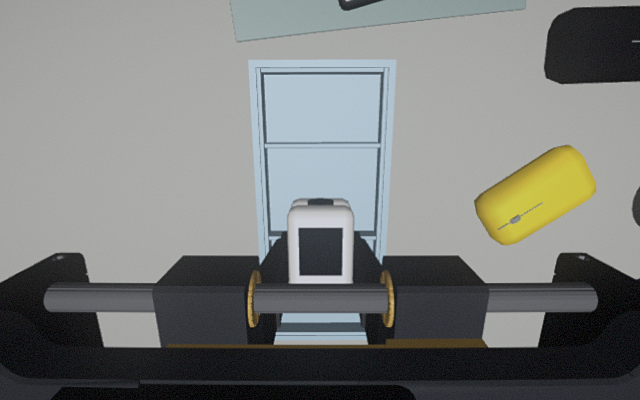

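The oximeter is held at (320,235), screen up, over the middle compartment and aligned with the tray. Lowering it.

jog_arm:
  motion:
    - [0,0,0,2,2,40,20]
    - [0,0,0,0,0,40,20]
    - [0,0,0,0,0,30,20]
    - [0,0,0,0,0,12,20]
    - [0,0,0,0,0,5,20]
    - [0,0,0,0,0,0,20]
    - [0,0,0,0,0,0,58]
    - [0,0,0,0,0,0,58]
    - [0,0,0,0,0,0,58]
    - [0,0,0,0,0,0,58]

```text
t: 21.75
eef_pos: [492.6, -283.4, 93.5]
tcp_rot: [3.141, 0.0, 1.448]
ft_force: [-0.9, 0.4, 0.3]
opening: 0.605
grip_force: 0.0
```

jog_arm:
  motion:
    - [0,0,0,0,0,-40,75]
    - [0,0,0,0,0,-40,75]
    - [0,0,0,10,0,-20,75]
    - [0,0,0,35,10,0,75]
    - [0,0,10,40,10,0,75]
    - [0,0,0,35,17,0,75]
    - [0,0,0,35,17,0,75]
    - [0,0,0,28,12,0,75]
    - [0,0,0,0,0,0,75]

```text
t: 22.88
eef_pos: [596.2, -119.8, 193.1]
tcp_rot: [3.141, 0.0, 1.276]
ft_force: [-0.6, 0.6, -0.2]
opening: 0.791
grip_force: 0.0
```

jog_arm:
  motion:
    - [0,0,10,0,0,0,75]
    - [0,0,10,0,0,0,75]
    - [0,0,10,0,0,0,75]
    - [0,0,10,0,0,0,75]
    - [0,0,10,0,0,0,75]
    - [0,0,10,0,0,0,75]
    - [0,0,5,0,0,0,75]
    - [0,0,0,0,0,0,75]

```text
t: 23.88
eef_pos: [595.0, -122.0, 193.3]
tcp_rot: [3.142, 0.0, 0.139]
ft_force: [-0.3, -0.3, 0.5]
opening: 0.788
grip_force: 0.0
```

```bash
python3 - <<'E'
from h import *
s=env.state();print(s['eef_pos'],s['tcp_rot'],s['joints'].round(2),s['opening'])
c=cam('wrist','w4.png'); W=cloud(c)
p=W[(np.hypot(W[...,0]-562,W[...,1]+107)<55)&(W[...,2]>15)&(W[...,2]<35)]; print(rect(p[:,:2]),np.median(p[:,2]))
p=W[(np.hypot(W[...,0]-491,W[...,1]+285)<55)&(W[...,2]>27)&(W[...,2]<45)]; print(rect(p[:,:2]),np.median(p[:,2]))
for n in ('side','top'):
    W=cloud(cam(n)); p=W[(np.hypot(W[...,0]-491,W[...,1]+285)<55)&(W[...,2]>27)&(W[...,2]<45)]; print(len(p),rect(p[:,:2]),np.median(p[:,2]))
E
```

```text
[ 594.98539524 -121.95913432  193.28857241] [3.14152062e+00 2.99724915e-04 1.39308488e-01] [-0.31  0.58  1.7  -0.    0.86  1.12] 0.7880274663619179
[ 564.2 -107.9   80.4   39.5    8. ] 24.80240014342658
[0. 0. 0. 0. 0.] nan
130 [ 494.5 -278.7   64.2   33.6   83.7] 33.71194626434425
197 [ 489.3 -292.5   82.    41.2   74.1] 35.62016826881063
  return _methods._mean(a, axis=axis, dtype=dtype,
  ret = ret.dtype.type(ret / rcount)
```

View pics/w4.png

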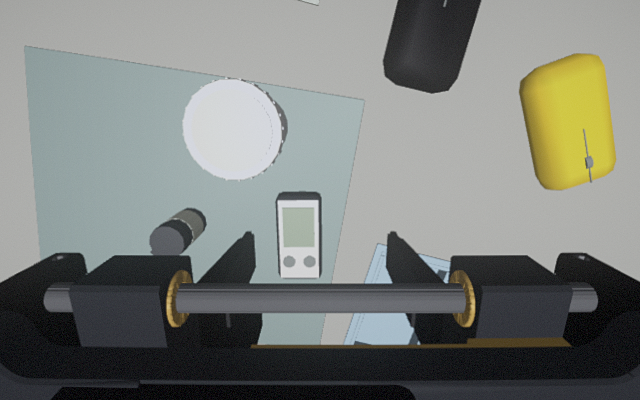

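Wrist view: the meter at (300,235) is aligned with the jaws but off centre, as expected from the pose. I'll shift and descend.

jog_arm:
  motion:
    - [0,0,0,-15,-9,0,75]
    - [0,0,0,-15,-10,0,75]
    - [0,0,0,0,0,35,75]
    - [0,0,0,0,0,35,75]
    - [0,0,0,0,0,25,75]
    - [0,0,0,0,0,13,75]
    - [0,0,0,0,0,0,75]

```text
t: 24.9
eef_pos: [563.0, -106.6, 84.9]
tcp_rot: [-3.141, 0.001, 0.14]
ft_force: [-0.5, 0.1, -0.2]
opening: 0.795
grip_force: 0.0
```

jog_arm:
  motion:
    - [0,0,0,0,0,0,25]
    - [0,0,0,0,0,0,25]
    - [0,0,0,0,0,0,25]
    - [0,0,0,0,0,0,25]
    - [0,0,0,0,0,0,25]
    - [0,0,0,0,0,0,25]

```text
t: 25.65
eef_pos: [563.2, -106.6, 85.6]
tcp_rot: [3.141, -0.0, 0.139]
ft_force: [-1.4, 0.5, 4.3]
opening: 0.416
grip_force: 30.0
```

jog_arm:
  motion:
    - [0,0,0,0,0,-35,25]
    - [0,0,7,0,0,-35,25]
    - [0,0,8,0,0,-20,25]
    - [0,0,0,-7,40,0,25]
    - [0,0,0,-7,41,0,25]
    - [0,0,0,-7,41,0,25]
    - [0,0,0,-7,41,0,25]
    - [0,0,0,-7,41,0,25]
    - [0,0,0,-7,41,0,25]
    - [0,0,0,-8,40,0,25]

```text
t: 26.9
eef_pos: [478.2, -384.6, 175.0]
tcp_rot: [-3.141, 0.0, -0.123]
ft_force: [0.3, 0.5, -0.2]
opening: 0.417
grip_force: 30.0
```

jog_arm:
  motion:
    - [0,0,0,0,0,0,25]
    - [0,0,0,0,0,0,25]

```text
t: 27.15
eef_pos: [478.6, -382.8, 175.0]
tcp_rot: [-3.141, 0.001, -0.123]
ft_force: [-0.1, -0.5, -0.3]
opening: 0.419
grip_force: 30.0
```

jog_arm:
  motion:
    - [0,0,0,0,0,35,25]
    - [0,0,0,0,0,30,25]
    - [0,0,0,0,0,15,25]
    - [0,0,0,0,0,7,25]
    - [0,0,0,0,0,0,25]
    - [0,0,0,0,0,0,60]
    - [0,0,0,0,0,0,60]
    - [0,0,0,0,0,0,60]
    - [0,0,0,0,0,0,60]

```text
t: 28.28
eef_pos: [478.7, -383.4, 88.5]
tcp_rot: [3.141, -0.0, -0.123]
ft_force: [0.3, 0.1, -0.5]
opening: 0.625
grip_force: 0.0
```

jog_arm:
  motion:
    - [0,0,0,0,0,-40,60]
    - [0,0,0,0,0,-45,60]
    - [0,0,0,0,-14,-27,60]
    - [0,0,0,4,-42,0,60]
    - [0,0,0,4,-42,0,60]
    - [0,0,0,4,-42,0,60]
    - [0,0,0,4,-42,0,60]
    - [0,0,0,4,-42,0,60]
    - [0,0,0,4,-42,0,60]
    - [0,0,0,4,-42,0,60]

```text
t: 29.52
eef_pos: [544.3, -79.7, 200.4]
tcp_rot: [3.142, -0.0, -0.123]
ft_force: [0.1, -1.0, 0.1]
opening: 0.631
grip_force: 0.0
```

jog_arm:
  motion:
    - [0,0,0,4,-42,0,55]
    - [0,0,0,0,-35,0,55]
    - [0,0,0,0,0,0,55]
    - [0,0,0,0,0,0,55]

```text
t: 30.02
eef_pos: [557.4, -5.5, 200.3]
tcp_rot: [3.141, 0.0, -0.122]
ft_force: [0.0, 0.9, -0.1]
opening: 0.58
grip_force: 0.0
```

```bash
python3 - <<'E'
from h import *
s=env.state();print(s['eef_pos'],s['tcp_rot'],s['opening'])
for n in ('side','top'):
    W=cloud(cam(n,n+'5.png'))
    for a,b,lo,hi in ((491,-285,27,45),(479,-383,15,33)):
        p=W[(np.hypot(W[...,0]-a,W[...,1]-b)<46)&(W[...,2]>lo)&(W[...,2]<hi)]; print(len(p),rect(p[:,:2]),np.median(p[:,2]))
c=cam('wrist','w5.png')
E
```

```text
[557.44356655  -5.46223455 200.29539711] [ 3.14138365e+00  5.73398545e-06 -1.22214603e-01] 0.5802427329573144
127 [ 494.3 -278.3   60.    34.5   85.7] 33.576567303716274
192 [ 476.9 -377.7   75.9   44.    -9.9] 23.90951827845936
195 [ 494.6 -277.    72.7   34.3   83.3] 35.1666544448351
300 [ 478.6 -383.7   81.6   41.6   -8. ] 25.43095949475628
```

View pics/w5.png

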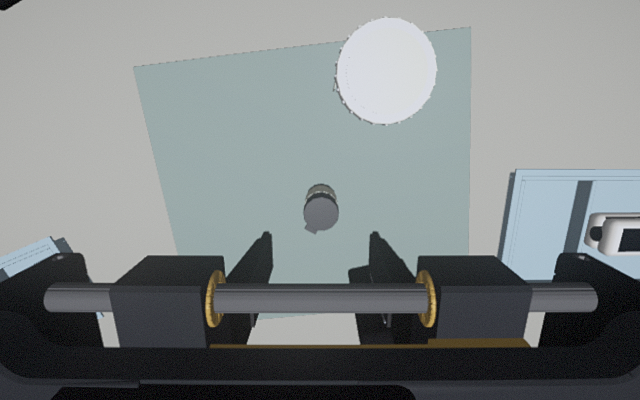

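The vial is centred between the jaws at (321,210), with its tab pointing down and clear of the pads. Descending.

jog_arm:
  motion:
    - [0,0,0,0,0,35,55]
    - [0,0,0,0,0,35,55]
    - [0,0,0,0,0,20,55]
    - [0,0,0,0,0,9,55]
    - [0,0,0,0,0,0,15]
    - [0,0,0,0,0,0,15]
    - [0,0,0,0,0,0,15]
    - [0,0,0,0,0,0,15]
    - [0,0,0,0,0,0,15]
    - [0,0,0,0,0,0,15]

```text
t: 31.42
eef_pos: [557.8, -5.2, 102.0]
tcp_rot: [3.141, -0.001, -0.122]
ft_force: [-1.9, -0.5, 5.8]
opening: 0.291
grip_force: 30.0
```

jog_arm:
  motion:
    - [0,0,0,0,0,-40,15]
    - [0,0,0,0,0,-40,15]
    - [0,0,0,0,10,-18,15]
    - [0,0,0,-6,36,0,15]
    - [0,0,0,-6,36,0,15]
    - [0,0,0,-6,36,0,15]
    - [0,0,0,-6,36,0,15]
    - [0,0,0,-6,36,0,15]
    - [0,0,0,-2,20,0,15]
    - [0,0,0,0,0,0,15]

```text
t: 32.67
eef_pos: [500.0, -210.4, 199.3]
tcp_rot: [3.142, -0.0, -0.124]
ft_force: [-0.5, 0.4, -0.4]
opening: 0.29
grip_force: 30.0
```

jog_arm:
  motion:
    - [0,0,0,0,0,35,15]
    - [0,0,0,0,0,35,15]
    - [0,0,0,0,0,18,15]
    - [0,0,0,0,0,6,15]
    - [0,0,0,0,0,2,15]
    - [0,0,0,0,0,0,15]

```text
t: 33.42
eef_pos: [500.4, -209.5, 103.9]
tcp_rot: [3.141, -0.001, -0.122]
ft_force: [-0.6, 0.2, -1.1]
opening: 0.294
grip_force: 30.0
```

jog_arm:
  motion:
    - [0,0,0,0,0,0,50]
    - [0,0,0,0,0,0,50]
    - [0,0,0,0,0,0,50]
    - [0,0,0,0,0,0,50]
    - [0,0,0,0,0,-20,50]
    - [0,0,0,0,0,-40,50]
    - [0,0,0,0,0,-50,50]
    - [0,0,0,0,0,-50,50]
    - [0,0,0,-40,0,-30,50]
    - [0,0,0,-40,0,0,50]

```text
t: 34.67
eef_pos: [420.1, -199.8, 295.2]
tcp_rot: [3.14, -0.004, -0.122]
ft_force: [-0.7, -1.0, -0.9]
opening: 0.524
grip_force: 0.0
```

jog_arm:
  motion:
    - [0,0,0,0,40,-30,95]
    - [0,0,0,0,40,-30,95]
    - [0,0,0,0,40,-30,95]
    - [0,0,0,0,0,0,95]
    - [0,0,0,0,0,0,95]

```text
t: 35.3
eef_pos: [405.7, -318.3, 382.5]
tcp_rot: [-3.141, 0.001, -0.123]
ft_force: [0.0, 0.0, -1.2]
opening: 0.974
grip_force: 0.0
```

```bash
python3 - <<'E'
from h import *
print(env.state()['eef_pos'])
for n in ('wrist','side','top'):
    W=cloud(cam(n,n+'6.png')); print(n)
    for k,a,b,lo,hi in (('oxi',491,-280,27,45),('meter',479,-383,15,33),('vial',500,-210,46,66),('jar',500,276,55,75),('rub',482,350,85,120),('large',652,-56,70,95),('radio',467,-48,90,125)):
        p=W[(np.hypot(W[...,0]-a,W[...,1]-b)<46)&(W[...,2]>lo)&(W[...,2]<hi)]
        if len(p)>9: print(k,len(p),rect(p[:,:2]),np.median(p[:,2]).round(1))
a=cv2.imread('pics/wrist6.png')[0:300]; b=cv2.imread('pics/side6.png')[100:400,150:470]
cv2.imwrite('pics/fin.png',cv2.resize(np.hstack([a,b]),(800,250)) if 0 else np.vstack([cv2.resize(a,(640,300)),cv2.resize(b,(320,300)).repeat(1,0)@np.eye(3) if 0 else np.pad(b,((0,0),(0,320),(0,0)))]))
E
```

```text
[ 405.71962524 -318.33416267  382.5456618 ]
wrist
oxi 1205 [ 493.6 -284.3   60.2   33.2   82.9] 35.2
meter 1772 [ 478.7 -384.6   80.3   40.2   -6.8] 25.9
vial 452 [ 498.9 -210.6   31.5   27.1   -5.1] 55.2
large 795 [630.2 -57.8  56.5  18.7  84.7] 82.0
radio 1771 [470.5 -54.4  57.1  39.6 -85. ] 107.0
side
oxi 117 [ 494.1 -280.6   64.8   33.8   82.8] 34.0
meter 195 [ 478.6 -380.1   79.5   41.1  -10.1] 23.8
vial 61 [ 500.9 -208.1   30.2   25.7  -76.9] 53.5
jar 386 [499.1 277.1  43.9  42.   22.1] 64.4
rub 360 [482.3 353.1  34.7  34.4  19.7] 98.5
large 345 [651.6 -56.1  62.8  60.9  45.4] 81.0
radio 244 [470.7 -48.7  56.8  38.2 -83.7] 105.2
top
oxi 196 [ 494.5 -276.1   74.2   34.8   87.4] 35.6
meter 129 [ 497.9 -374.9   61.9   33.7  -48.8] 26.1
vial 65 [ 499.7 -208.9   29.    25.4  -87.9] 56.0
jar 159 [498.8 273.   43.2  42.3 -45.8] 66.0
rub 115 [482.4 348.4  38.4  37.4  12.5] 92.7
large 310 [651.5 -58.3  60.8  60.1  46.2] 82.4
radio 204 [469.3 -53.1  55.3  37.4 -88.7] 107.6
```

View pics/fin.png

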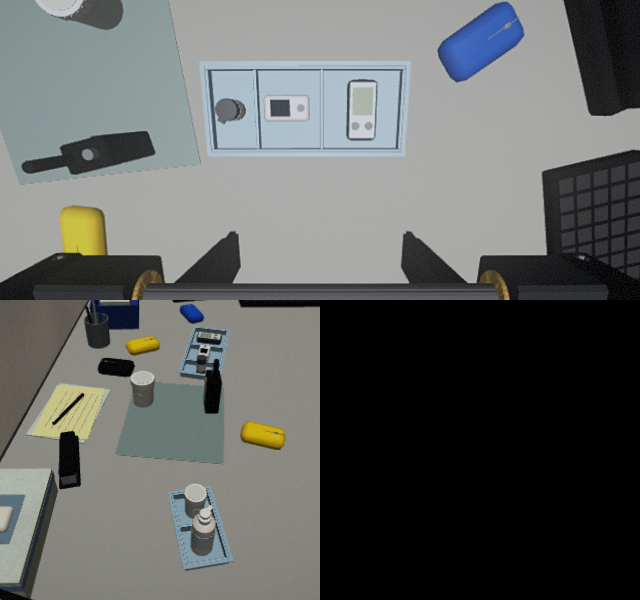

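In the wrist view (upper half) the vial (230,110), oximeter (287,108) and meter (362,110) each sit in their own compartment, upright or screen up. In the side view (lower half) the small jar (195,495) and handrub (203,530) stand in tray_two. The large jar, radio and mouse have not moved.

```bash
python3 -c "
from cell import env
print(env.job_done())"
```

```text
the job is handed in; nothing more can be done
None
```

Both kits are made up and the job is handed in at about 35.5 s: final camera checks showed all five items upright or screen up in their own compartments, with the large jar, radio and mouse where they started; the judge returned no verdict.

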